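Centre the big sprocket on the bench turntable

ROBOT

A 6-joint arm with a two-finger parallel gripper is mounted at the origin on the work surface. World frame = base frame: x ahead of the robot, y to its left, z up, the work surface at z = 0. Lengths are in m, angles in rad, forces in N, time in s.
With the tool pointing down it reaches from about 0.4 to 0.825 m from the base axis. Payload 7 kg.
Tool frame: the origin (TCP) lies on the centre line of the jaws, within the pads' length; the fingertips stand 19 mm ahead of it and the grasp point (between the pads) is the TCP; x points along the fingers, z is the direction in which the jaws open and shut, and the axes are right-handed (so a half turn about x gives the same grasp; the last joint's range is limited). The gripper opens to 85 mm and grips with 20 to 120 N. Pads are 22 mm wide; open, the fingers measure 114 mm over their backs; the gripper's body (76 mm by 85 mm) begins 54 mm behind the grasp point. The pads swing forward as they close: fully open they stand 13 mm farther back than shut.
Start: joints at [-0.839, 0.359, 0.012, 0, -1.224, -0.288], TCP at [0.29, -0.61, 0.25] pointing down, gripper open.
Joint ranges: [-3.07, 3.07], [-1.43, 2.12], [-1.02, 1.25], [-3.03, 1.67], [-3.05, -0], [-3.03, 3.03]. Speed limits (rad/s): [2.39, 2.39, 3.01, 3.14, 3.14, 3.14].

INTERFACE

Orientations are given as a 3x3 rotation matrix whose columns are the frame's x, y, z axes.
In Python, from bench import manip gives the robot as it stands. The module is installed in compiled form; this text tells all that it offers.
- The arm moves only by the tool send_rows, never from a script. Its argument "motion" is text: rows parted by semicolons, each of 7 numbers parted by spaces: the turn, a rotation vector about the tool's x, y, z in rad, then the shift along the tool's x, y, z in mm, then the opening, from -1 (shut) to 1 (fully open). A call has 1 to 12 rows; each row shifts and turns the commanded pose from where the row before left it, along the tool's axes as they then stand; what a row does not reach is not made up. A row lasts 1/8 s, in which the tool goes at most 62.5 mm and 10.7 degrees, less where a joint would pass 70% of its speed; a pose out of reach is approached as far as the arm can. A call with a gripper value outside its range is refused whole. The fingers move at their own pace and stop on an object; "grip_force" is the grip in N (left out, the last holds). Time passes only in rows, so rows that do not move let the fingers close. It gives the time, the measured TCP pose, the force and the opening at its end, in the units of the state.
- manip.get_state(): the state, without advancing time (a new reading comes with each control period).
- manip.camera(name): name is "scene" or "side" or "wrist"; returns a dict with "frame" (420x560x3 uint8, red, green, blue), "fovy" (degrees; the focal length in pixels is half the picture's height over the tangent of half this angle, whatever the lens; pixels are square), "cx", "cy" (the principal point, pixels), "k1" (the pictures are not rectified: a ray, as slopes to the right and down, at radius r is drawn at 1 + k1 r^2 times it, then the intrinsics apply), "R" (3x3) and "t" (3): a world point X has camera coordinates R X + t. Camera axes: x right, y down, z forward; pixel columns grow to the right and rows downward; lengths in m; the calibration is good to about 2 mm. A picture is of the moment at which its call begins. There is no depth.
- manip.sign_off(): hands the job in, once; it reports no verdict.
Trained networks look in a picture, given as the dict that the camera call returned (one of the last four; its "shot" number tells which), for a name from the list of things; names that differ only in an ending like _2 or _b are one class to them, and where a whole thing is asked for, a point or a joint stands for the part that bears it (a point fixed in the world has none). Each returns a list of dicts, best first, with "conf" (0 to 1); they miss things now and then, are a little off and sometimes report something else, mostly with a low value. They report only what shows in the picture. A call takes as long as a camera call.
- manip.search_frame(picture, thing): "box" ([centre column, centre row, width, height] in pixels, round what is visible of it).
- manip.tip_of(picture, thing): "pixel" ([column, row] in pixels: a listed point, or the origin of a listed thing).
The state is a dict: "time": time; "qpos": joint angles; "joint_velocities": joint speeds; "tau": joint torques, N m; "ee_pos": TCP position; "eef_rot": TCP orientation; "contact_force": force on the tool from outside, world axes, zero at the start; "wrist_torque": the same for the moment, N m; "finger_gap": finger opening in m.
Only numpy, scipy, OpenCV 4.12 (cv2) and the standard library are available. Lean on these libraries where they do the work, as an engineer would, in place of code of your own. Each camera call takes 0.05 s, during which the arm holds its last target.

TASK

Pick up the larger of the two bicycle sprockets by its hub and set it, hub upwards, in the middle of the small turntable so that no tooth hangs over the edge. Set it down rather than dropping it, let go, and leave the smaller sprocket where it lies.

Things in the scene. Friction and masses are not known exactly. Their poses are not given: they have to be found in the camera images.
- sprocket_mid (a point): The larger sprocket, shiny steel: a toothed disc 80 mm across the teeth and 5 mm thick, lying flat on the bench, with an upright round hub 34 mm in diameter rising from its middle to 38 mm above its flat underside. It is loose and weighs 0.15 to 0.31 kg. This point is on its axis, half-way up (19 mm above the underside); its z axis points up along the hub. The hub, clear from 5 to 38 mm above the underside, is the place to grip; the yaw does not matter.
- platter_top (a point): The small turntable: a round, flat, rimless black top 112 mm in diameter on a narrower grey foot that is fixed to the bench; the top turns freely and lightly about its vertical axis. This point is the centre of its upper face, 45 mm above the bench; z points up.
- small_sprocket_mid (a point): The smaller sprocket, not the one wanted: same shape and metal, 52 mm across the teeth, disc 5 mm thick, hub 22 mm in diameter, 30 mm high in all, lying flat on the bench. This point is on its axis, 15 mm above the underside; z points up.

How it is judged:
At the end, for the whole second after the job is handed in: The larger sprocket rests flat on the turntable's top, hub up (within 10 degrees; its mid-point 15 to 23 mm above the top), its axis within 16 mm of the turntable's centre so that no tooth overhangs, at rest (under 20 mm/s) and released (horizontal distance between sprocket_mid and platter_top below 0.016 m and z of sprocket_mid in the frame of platter_top between 0.015 and 0.023 m and angle between sprocket_mid's own z axis and vertical below 0.17 rad and linear speed of sprocket below 0.02 m/s and contact force between the fingers and sprocket below 0.05 N); the robot touches nothing.
It fails at once if the larger sprocket is dropped: let go with its underside more than 25 mm above the turntable's top (z of sprocket_mid in the frame of platter_top above 0.044 m and contact force between the fingers and sprocket below 0.01 N).
It fails at once if the smaller sprocket is moved by more than 20 mm (distance of small_sprocket_mid from where it was at the start of the episode above 0.02 m).
It also fails if it takes over 38 s, if anything falls off the work surface, if the arm or the gripper's body presses on something with over 40 N, if the wrist force passes 120 N, or if a joint passes its speed limit or range.

## Working session

There is one attempt and no reset: what is moved stays moved. The work goes in short steps, Python scripts to look and compute and a tool call to move; the robot and the scene stay as the last step left them, time stands still between calls to the robot, and variables do not carry over. Pictures are saved under pics/ and viewed, and the job is handed in when it is done.

Besides the shell and the picture viewer there is one more tool, called after "Emit:" as name(argument=value, ...) on one line, values as JSON. send_rows: Moves the arm, as the interface text tells. Its arguments: {"type":"object","properties":{"motion":{"type":"string"},"grip_force":{"type":"number"}},"required":["motion"]}

```bash
mkdir -p pics
cat > h.py <<'E'
import numpy as np, cv2
from bench import manip
def ray(c,px):
    f=c["frame"].shape[0]/2/np.tan(np.radians(c["fovy"])/2)
    K=np.array([[f,0,c["cx"]],[0,f,c["cy"]],[0,0,1.]])
    u=cv2.undistortPoints(np.array([[px]],float),K,np.array([c["k1"],0,0,0.]),None,None,None)[0,0] if 0 else None
    d=(np.array(px,float)-[c["cx"],c["cy"]])/f
    s=d.copy()
    for _ in range(50): s=d/(1+c["k1"]*(s@s))
    R=np.array(c["R"]);t=np.array(c["t"])
    return -R.T@t, R.T@np.array([s[0],s[1],1])
def atz(c,px,z):
    o,d=ray(c,px); return o+d*(z-o[2])/d[2]
def proj(c,X):
    f=c["frame"].shape[0]/2/np.tan(np.radians(c["fovy"])/2)
    p=np.array(c["R"])@X+np.array(c["t"]); s=p[:2]/p[2]; return s*(1+c["k1"]*(s@s))*f+[c["cx"],c["cy"]]
def tri(obs):
    A=np.zeros((3,3));b=np.zeros(3)
    for o,d in obs:
        d=d/np.linalg.norm(d);P=np.eye(3)-np.outer(d,d);A+=P;b+=P@o
    x=np.linalg.solve(A,b); return x,[np.linalg.norm((np.eye(3)-np.outer(d,d)/(d@d))@(x-o)) for o,d in obs]
def save(c,n): cv2.imwrite("pics/%s.png"%n,c["frame"][:,:,::-1])
E
python3 - <<'E'
from h import *
np.set_printoptions(precision=4,suppress=True)
s=manip.get_state();print(s["time"],s["ee_pos"],s["eef_rot"],s["contact_force"],s["finger_gap"])
for n in("scene","side","wrist"):
    c=manip.camera(n);save(c,n+"0")
    for th,z in(("sprocket_mid",.019),("platter_top",.045),("small_sprocket_mid",.015)):
        for r in manip.tip_of(c,th)[:3]: print(n,th,r["pixel"],r["conf"],atz(c,r["pixel"],z))
        for r in manip.search_frame(c,th)[:2]: print("   box",r)
E
```

```text
0.0 [ 0.2896 -0.6092  0.2493] [[-0.0009 -0.9032 -0.4293]
 [ 0.0015 -0.4293  0.9032]
 [-1.      0.0001  0.0017]] [-0.1622  1.3324  0.0177] 0.08570642237647862
scene sprocket_mid [170.8, 217.6] 0.56 [ 0.5695 -0.2609  0.019 ]
   box {'box': [174.1, 221.4, 37.4, 31.7], 'conf': 0.61}
scene platter_top [409.5, 251.4] 0.61 [0.5191 0.2524 0.045 ]
   box {'box': [407.9, 256.9, 61.9, 51.0], 'conf': 0.95}
scene small_sprocket_mid [291.1, 233.3] 0.55 [0.5247 0.0087 0.015 ]
   box {'box': [289.1, 233.2, 21.1, 19.3], 'conf': 0.85}
side sprocket_mid [322.8, 153.5] 0.74 [ 0.5601 -0.2514  0.019 ]
   box {'box': [324.0, 158.3, 31.8, 27.2], 'conf': 0.87}
side platter_top [241.0, 324.5] 0.89 [0.5272 0.2493 0.045 ]
side platter_top [321.3, 154.3] 0.6 [ 0.5523 -0.2147  0.045 ]
   box {'box': [242.6, 330.1, 68.4, 63.7], 'conf': 0.7}
side small_sprocket_mid [303.8, 233.1] 0.69 [0.5136 0.0003 0.015 ]
   box {'box': [301.0, 233.8, 23.0, 19.5], 'conf': 0.59}
```

View pics/scene0.png

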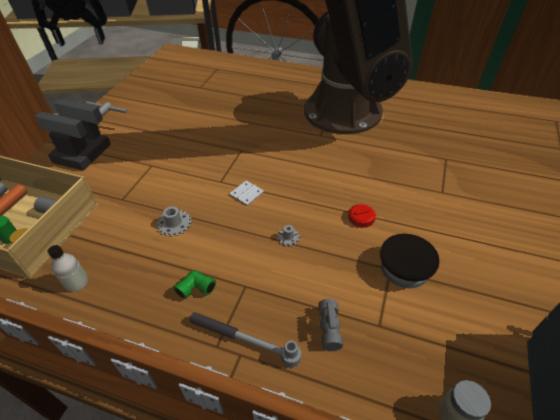

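View pics/side0.png

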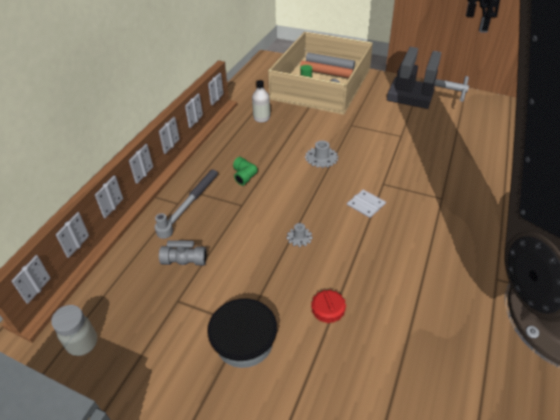

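View pics/wrist0.png

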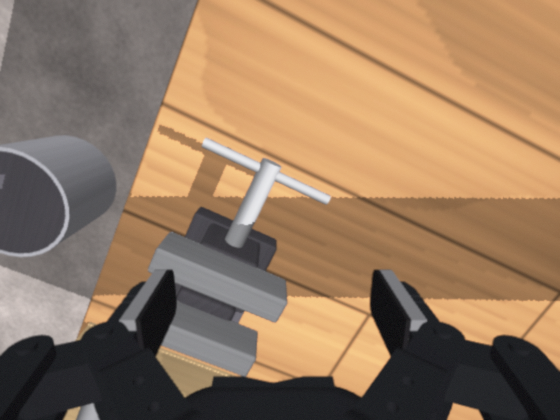

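The scene view shows the large sprocket at about (173,221), the small one at (289,234) and the platter at (409,257). In the side view they are at (321,155), (300,235) and (243,330). The wrist view shows only the vise. I'll move towards the large sprocket at height and measure again with the wrist camera.

Emit:
send_rows(motion="0 0 0 0 -50 25 1;0 0 0 0 -50 25 1;0 0 0 0 -50 25 1;0 0 0 0 -50 25 1;0 0 0 0 -50 25 1;0 0 0 0 -50 25 1;0 0 0 0 -50 25 1;0 0 0 0 -50 25 1", grip_force=50)

```text
time: 2.05
ee_pos: [0.5662, -0.2556, 0.2506]
eef_rot: [[0.001, -0.903, -0.43], [-0.0, -0.43, 0.903], [-1.0, -0.0, -0.0]]
contact_force: [1.0, -0.1, -0.0]
finger_gap: 0.0855
```

```bash
cat > look.py <<'E'
from h import *
import sys
np.set_printoptions(precision=4,suppress=True)
s=manip.get_state();print(s["time"],s["ee_pos"],s["eef_rot"],s["contact_force"],s["finger_gap"])
tag=sys.argv[1]
for n in sys.argv[2:]:
    c=manip.camera(n);save(c,n+tag); np.save("pics/%s%s.npy"%(n,tag),c,allow_pickle=True)
    if n=="wrist": print("cam in tool",np.array(s["eef_rot"]).T@(-np.array(c["R"]).T@c["t"]-s["ee_pos"]), "img axes in tool\n",np.array(c["R"])@s["eef_rot"])
    for th,z in(("sprocket_mid",.019),("platter_top",.045)):
        for r in manip.tip_of(c,th)[:2]: print(n,th,r["pixel"],r["conf"],atz(c,r["pixel"],z))
        for r in manip.search_frame(c,th)[:1]: print("   box",r)
E
python3 look.py 1 wrist
```

```text
2.05 [ 0.5662 -0.2556  0.2506] [[ 0.0006 -0.903  -0.4295]
 [-0.0002 -0.4295  0.903 ]
 [-1.     -0.0004 -0.0004]] [ 0.9667 -0.1193 -0.0416] 0.08553974725864767
cam in tool [-0.1236  0.0782 -0.001 ] img axes in tool
 [[-0.0011  0.001   1.    ]
 [-0.306  -0.952   0.0006]
 [ 0.952  -0.306   0.0014]]
wrist sprocket_mid [270.5, 172.4] 0.86 [ 0.5643 -0.2598  0.019 ]
wrist sprocket_mid [490.5, 235.9] 0.32 [ 0.5233 -0.003   0.019 ]
   box {'box': [268.9, 168.0, 73.2, 70.6], 'conf': 0.6}
```

View pics/wrist1.png

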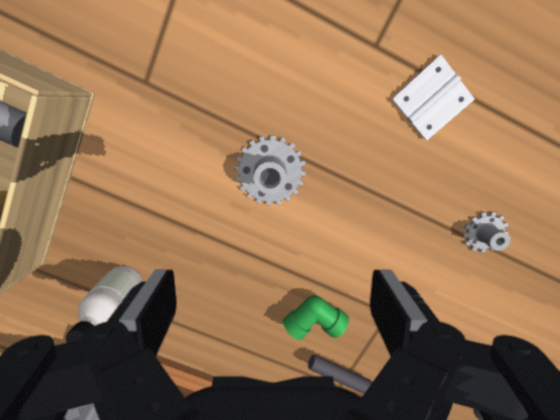

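The wrist view shows the large sprocket with its disc centre at about (270,170) and hub top at about (270,178). The bench around it is clear. I'll refine both from their outlines.

Run:
```python
from h import *
np.set_printoptions(precision=4,suppress=True)
c=np.load("pics/wrist1.npy",allow_pickle=True).item()
print("disc",atz(c,(270.5,169.8),.005),"hubtop",atz(c,(269.5,178),.038))
im=cv2.resize(c["frame"][110:230,200:340,::-1],None,fx=5,fy=5,interpolation=cv2.INTER_CUBIC)
X=atz(c,(270.5,172.4),.019)
for z,r,col in((.005,.04,(0,0,255)),(.038,.017,(0,255,0))):
    p=[ (proj(c,[X[0]+r*np.cos(a),X[1]+r*np.sin(a),z])-[200,110]+.5)*5 for a in np.linspace(0,6.28,60)]
    cv2.polylines(im,[np.array(p,np.int32)],True,col,1)
cv2.imwrite("pics/ov1.png",im)
```

```text
disc [ 0.5643 -0.2599  0.005 ] hubtop [ 0.5663 -0.2599  0.038 ]
```

View pics/ov1.png

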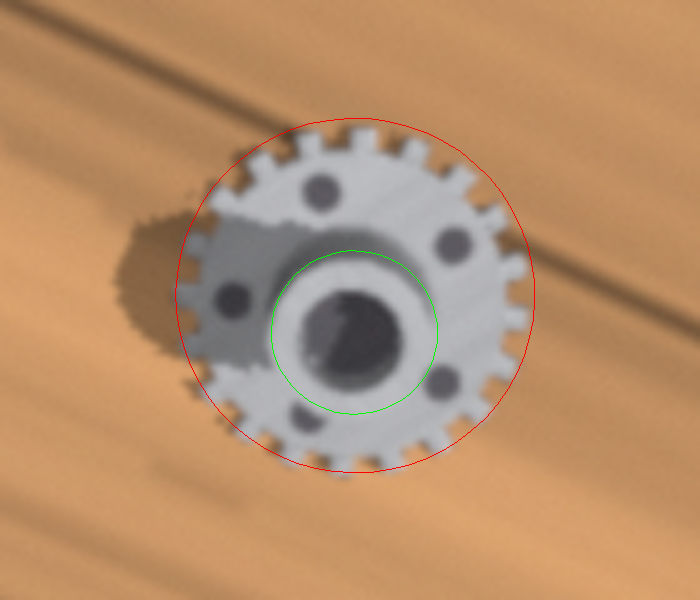

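The projected outline agrees to about 1 mm, so the axis is at about (0.565, -0.260). I'll descend until the tips stand about 10 mm above the bench, then close.

Emit:
send_rows(motion="0 0 0 30 3 -3.5 1;0 0 0 50 0 0 1;0 0 0 50 0 0 1;0 0 0 40 0 0 1;0 0 0 30 0 0 1;0 0 0 15 0 0 1;0 0 0 6.5 0 0 1;0 0 0 0 0 0 1;0 0 0 0 0 0 1")

```text
time: 3.42
ee_pos: [0.5647, -0.2619, 0.03]
eef_rot: [[0.002, -0.903, -0.429], [-0.0, -0.429, 0.903], [-1.0, -0.002, -0.001]]
contact_force: [-0.6, 0.2, 0.8]
finger_gap: 0.0853
```

```bash
python3 look.py 2 wrist
```

```text
3.425 [ 0.5647 -0.2619  0.03  ] [[ 0.002  -0.9031 -0.4295]
 [-0.0004 -0.4295  0.9031]
 [-1.     -0.0016 -0.0012]] [-0.6128  0.2151  0.7517] 0.08530323601134093
cam in tool [-0.1236  0.0783 -0.001 ] img axes in tool
 [[-0.0011  0.001   1.    ]
 [-0.306  -0.952   0.0006]
 [ 0.952  -0.306   0.0014]]
wrist sprocket_mid [274.7, 283.4] 0.9 [ 0.5658 -0.2612  0.019 ]
   box {'box': [275.5, 267.1, 160.7, 155.8], 'conf': 0.8}
```

View pics/wrist2.png

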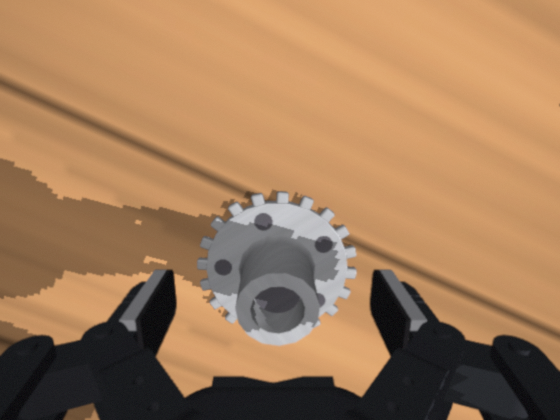

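The hub sits between the open pads, centred to 1–2 mm: hub top is at (278,303) and the pads are at (150,300) and (400,300). I'll close.

Emit:
send_rows(motion="0 0 0 0 0 0 -1;0 0 0 0 0 0 -1;0 0 0 0 0 0 -1;0 0 0 0 0 0 -1;0 0 0 0 0 0 -1;0 0 0 0 0 0 -1;0 0 0 0 0 0 -1;0 0 0 0 0 0 -1", grip_force=60)

```text
time: 4.68
ee_pos: [0.5641, -0.2616, 0.0291]
eef_rot: [[0.0, -0.903, -0.43], [-0.0, -0.43, 0.903], [-1.0, -0.0, -0.0]]
contact_force: [-0.5, 2.9, 5.8]
finger_gap: 0.0323
```

```bash
python3 look.py 3 wrist
```

```text
4.675 [ 0.5641 -0.2616  0.0291] [[ 0.0003 -0.903  -0.4296]
 [-0.0001 -0.4296  0.903 ]
 [-1.     -0.0002 -0.0002]] [-0.5193  2.9358  5.8431] 0.03229643199531626
cam in tool [-0.1236  0.0783 -0.001 ] img axes in tool
 [[-0.0011  0.0009  1.    ]
 [-0.306  -0.952   0.0005]
 [ 0.952  -0.306   0.0013]]
wrist sprocket_mid [271.5, 285.8] 0.62 [ 0.5664 -0.262   0.019 ]
   box {'box': [273.5, 269.9, 162.2, 155.9], 'conf': 0.76}
```

View pics/wrist3.png

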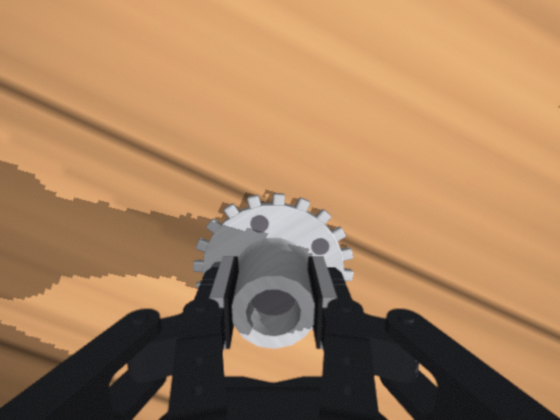

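The gap reads 32 mm on the 34 mm hub and the grip looks square. I'll lift slowly, then travel at height towards the platter, stopping offset so the wrist camera can see it.

Emit:
send_rows(motion="0 0 0 -5 0 0 -1;0 0 0 -15 0 0 -1;0 0 0 -30 0 0 -1;0 0 0 -40 0 0 -1;0 0 0 -40 0 0 -1;0 0 0 -40 0 0 -1;0 0 0 -30 0 0 -1;0 0 0 0 0 0 -1")

```text
time: 5.92
ee_pos: [0.5651, -0.2621, 0.2324]
eef_rot: [[0.006, -0.903, -0.429], [-0.001, -0.429, 0.903], [-1.0, -0.005, -0.004]]
contact_force: [-0.2, -0.8, -3.3]
finger_gap: 0.0325
```

Emit:
send_rows(motion="0 0 0 0 -10 20 -1;0 0 0 0 -20 40 -1;0 0 0 0 -25 50 -1;0 0 0 0 -25 50 -1;0 0 0 0 -25 50 -1;0 0 0 0 -25 50 -1;0 0 0 0 -25 50 -1;0 0 0 0 -25 50 -1;0 0 0 0 -25 50 -1;0 0 0 0 -20 40 -1;0 0 0 0 -10 30 -1;0 0 0 0 0 0 -1")

```text
time: 7.42
ee_pos: [0.5691, 0.2745, 0.2272]
eef_rot: [[-0.002, -0.902, -0.432], [-0.001, -0.432, 0.902], [-1.0, 0.002, -0.0]]
contact_force: [-0.7, -0.2, -3.6]
finger_gap: 0.0326
```

```bash
python3 look.py 4 wrist scene side
```

```text
7.425 [0.5691 0.2745 0.2272] [[-0.002  -0.9021 -0.4316]
 [-0.0011 -0.4316  0.9021]
 [-1.      0.0023 -0.0001]] [-0.7134 -0.2254 -3.617 ] 0.03259920730276453
cam in tool [-0.1236  0.0783 -0.001 ] img axes in tool
 [[-0.0011  0.0009  1.    ]
 [-0.306  -0.952   0.0006]
 [ 0.952  -0.306   0.0013]]
wrist sprocket_mid [273.0, 284.7] 0.71 [0.6762 0.3256 0.019 ]
   box {'box': [273.3, 267.5, 160.0, 160.2], 'conf': 0.57}
wrist platter_top [273.5, 133.7] 0.7 [0.5244 0.2532 0.045 ]
   box {'box': [272.3, 130.7, 118.0, 127.6], 'conf': 0.72}
scene sprocket_mid [441.8, 211.6] 0.6 [0.3607 0.3092 0.019 ]
   box {'box': [440.2, 219.1, 55.3, 41.9], 'conf': 0.88}
scene platter_top [409.2, 252.2] 0.84 [0.5213 0.2521 0.045 ]
scene platter_top [289.7, 233.8] 0.7 [0.5511 0.0141 0.045 ]
   box {'box': [411.4, 255.6, 58.3, 49.8], 'conf': 0.69}
side sprocket_mid [192.1, 259.6] 0.68 [0.6825 0.1435 0.019 ]
side platter_top [242.5, 325.8] 0.9 [0.524  0.2505 0.045 ]
   box {'box': [242.7, 328.4, 73.4, 63.1], 'conf': 0.88}
```

View pics/wrist4.png

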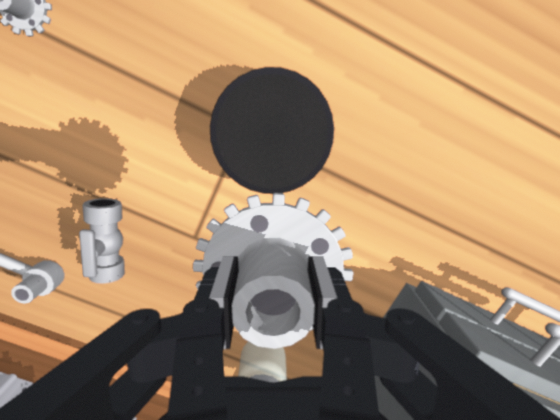

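The platter centre is at (272,130) in the wrist image. All three cameras agree on about (0.524, 0.2525). The sprocket is held level. I'll move over the platter and go down to just above contact.

Emit:
send_rows(motion="0 0 0 0 20 0.5 -1;0 0 0 0 20 0 -1;0 0 0 0 12 0 -1;0 0 0 40 0 0 -1;0 0 0 40 0 0 -1;0 0 0 35 0 0 -1;0 0 0 20 0 0 -1;0 0 0 8 0 0 -1;0 0 0 0 0 0 -1;0 0 0 0 0 0 -1")

```text
time: 9.43
ee_pos: [0.5236, 0.2514, 0.0869]
eef_rot: [[0.001, -0.903, -0.43], [0.001, -0.43, 0.903], [-1.0, -0.002, 0.0]]
contact_force: [-0.1, 0.3, -1.9]
finger_gap: 0.0325
```

```bash
python3 look.py 5 wrist scene side
python3 - <<'E'
import cv2
a=cv2.imread("pics/scene5.png")[190:310,330:490];b=cv2.imread("pics/side5.png")[260:400,160:320]
cv2.imwrite("pics/cr5.png",cv2.hconcat([cv2.resize(a,(390,400)),cv2.resize(b,(400,400))]))
E
```

```text
9.425 [0.5236 0.2514 0.0869] [[ 0.0015 -0.903  -0.4296]
 [ 0.0012 -0.4296  0.903 ]
 [-1.     -0.0018  0.0004]] [-0.1323  0.2935 -1.8567] 0.03254384541620908
cam in tool [-0.1236  0.0783 -0.001 ] img axes in tool
 [[-0.0011  0.001   1.    ]
 [-0.306  -0.952   0.0006]
 [ 0.952  -0.306   0.0013]]
wrist sprocket_mid [270.9, 284.2] 0.84 [0.5565 0.265  0.019 ]
   box {'box': [272.8, 269.1, 160.9, 155.2], 'conf': 0.69}
   box {'box': [273.3, 241.2, 197.6, 182.0], 'conf': 0.82}
scene sprocket_mid [410.6, 246.1] 0.85 [0.4822 0.2559 0.019 ]
   box {'box': [410.6, 250.8, 45.2, 33.9], 'conf': 0.87}
scene platter_top [406.9, 252.4] 0.83 [0.5232 0.2479 0.045 ]
   box {'box': [411.1, 257.6, 59.4, 50.2], 'conf': 0.83}
side sprocket_mid [240.1, 316.8] 0.56 [0.5442 0.2224 0.019 ]
   box {'box': [236.4, 328.5, 39.9, 31.2], 'conf': 0.71}
   box {'box': [236.1, 332.8, 57.1, 57.2], 'conf': 0.74}
```

View pics/wrist5.png

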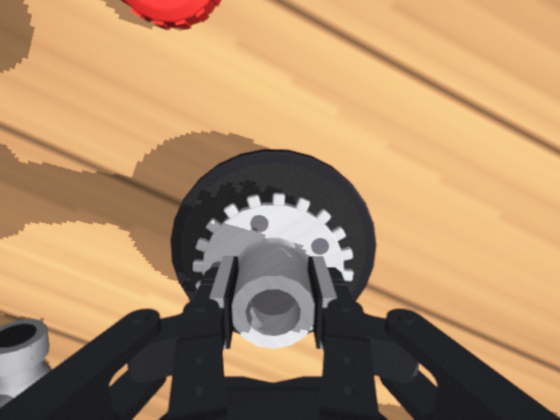

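View pics/cr5.png

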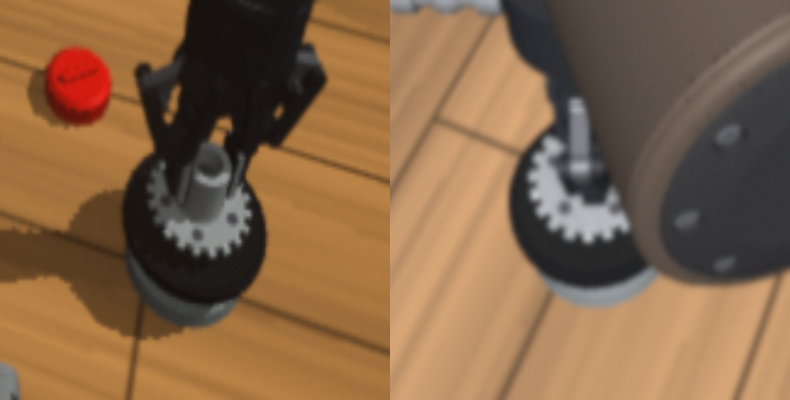

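Laterally they line up: sprocket column 273, platter (172+376)/2 = 274. Fore and aft I'll check from the platter's far edge at row 150 against the sprocket's at row 193.

Run:
```python
from h import *
c=np.load("pics/wrist5.npy",allow_pickle=True).item(); s=manip.get_state()
R=np.array(s["eef_rot"]);p=np.array(s["ee_pos"])
for px,z,r in(((274,150),.045,.056),((273,193),.0578+.005,.040),((194,267),.0628,0),((353,267),.0628,0)):
    v=R.T@(atz(c,px,z)-p); print(px,v, "centre y",v[1]-r)
```

```text
(274, 150) [4.07863919e-02 5.37604464e-02 4.87595825e-05] centre y -0.0022395536344521697
(273, 193) [ 0.02298515  0.03683746 -0.00045689] centre y -0.0031625417157444616
(194, 267) [ 0.02298337 -0.00072081 -0.03903424] centre y -0.0007208097913382076
(353, 267) [ 0.02298136 -0.00068105  0.03875363] centre y -0.0006810509884279976
```

The two are concentric to about 1 mm. I'll lower towards contact and watch the force.

Emit:
send_rows(motion="0 0 0 5 0 0 -1;0 0 0 3 0 0 -1;0 0 0 1 0 0 -1;0 0 0 0 0 0 -1;0 0 0 0 0 0 -1")

```text
time: 10.8
ee_pos: [0.523, 0.2509, 0.0769]
eef_rot: [[0.0, -0.903, -0.429], [0.0, -0.429, 0.903], [-1.0, -0.0, 0.0]]
contact_force: [0.4, 0.1, -3.1]
finger_gap: 0.0323
```

Emit:
send_rows(motion="0 0 0 1 0 0 -1;0 0 0 0.7 0 0 -1;0 0 0 0 0 0 -1;0 0 0 0 0 0 -1")

```text
time: 11.3
ee_pos: [0.5229, 0.2509, 0.0751]
eef_rot: [[-0.0, -0.903, -0.429], [-0.0, -0.429, 0.903], [-1.0, 0.0, -0.0]]
contact_force: [0.4, -0.5, -2.6]
finger_gap: 0.0325
```

Emit:
send_rows(motion="0 0 0 0.5 0 0 -1;0 0 0 0.5 0 0 -1;0 0 0 0 0 0 -1;0 0 0 0 0 0 -1")

```text
time: 11.8
ee_pos: [0.5229, 0.2508, 0.0741]
eef_rot: [[-0.0, -0.903, -0.429], [-0.0, -0.429, 0.903], [-1.0, 0.0, -0.0]]
contact_force: [0.0, 0.0, -2.6]
finger_gap: 0.0323
```

Emit:
send_rows(motion="0 0 0 0.5 0 0 -1;0 0 0 0.5 0 0 -1;0 0 0 0 0 0 -1;0 0 0 0 0 0 -1")

```text
time: 12.3
ee_pos: [0.523, 0.2508, 0.074]
eef_rot: [[0.0, -0.903, -0.43], [0.0, -0.43, 0.903], [-1.0, -0.0, -0.0]]
contact_force: [-4.2, -0.7, 7.2]
finger_gap: 0.0325
```

Contact: the force went from -2.6 to +7 N and the descent stopped at z = 0.074, as expected. I'll release in stages.

Emit:
send_rows(motion="0 0 0 0 0 0 -0.1;0 0 0 0 0 0 0.1;0 0 0 0 0 0 0.3;0 0 0 0 0 0 0.6;0 0 0 0 0 0 1;0 0 0 0 0 0 1;0 0 0 0 0 0 1;0 0 0 0 0 0 1")

```text
time: 13.3
ee_pos: [0.5229, 0.2509, 0.0731]
eef_rot: [[0.0, -0.903, -0.429], [0.0, -0.429, 0.903], [-1.0, -0.0, -0.0]]
contact_force: [-1.0, 0.6, -0.5]
finger_gap: 0.0856
```

```bash
python3 look.py 6 wrist
```

```text
13.3 [0.5229 0.2509 0.0731] [[ 0.     -0.9031 -0.4294]
 [ 0.     -0.4294  0.9031]
 [-1.     -0.     -0.    ]] [-1.0463  0.6439 -0.5025] 0.08563184573389158
cam in tool [-0.1236  0.0783 -0.001 ] img axes in tool
 [[-0.0011  0.001   1.    ]
 [-0.306  -0.952   0.0006]
 [ 0.952  -0.306   0.0013]]
wrist sprocket_mid [271.8, 288.0] 0.69 [0.5504 0.2625 0.019 ]
   box {'box': [273.9, 270.9, 161.8, 156.0], 'conf': 0.7}
   box {'box': [272.8, 257.9, 216.9, 200.5], 'conf': 0.75}
```

View pics/wrist6.png

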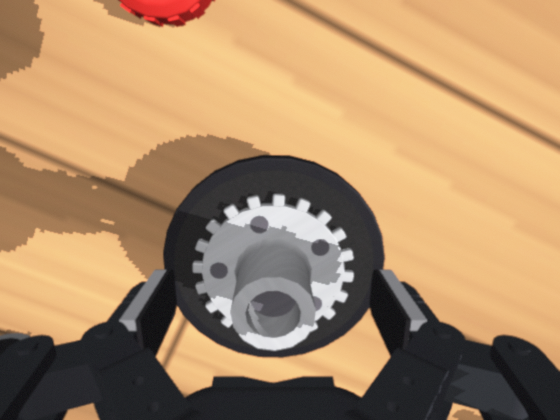

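The gripper is fully open and clear, and the sprocket stands flat on the platter, centred at about (273,271). I'll withdraw straight up.

Emit:
send_rows(motion="0 0 0 -10 0 0 1;0 0 0 -30 0 0 1;0 0 0 -40 0 0 1;0 0 0 -40 0 0 1;0 0 0 -40 0 0 1;0 0 0 -30 0 0 1;0 0 0 0 0 0 1;0 0 0 0 0 0 1;0 0 0 0 0 0 1")

```text
time: 14.68
ee_pos: [0.5225, 0.2506, 0.2622]
eef_rot: [[-0.001, -0.903, -0.429], [-0.001, -0.429, 0.903], [-1.0, 0.002, -0.0]]
contact_force: [-0.0, -0.5, 0.1]
finger_gap: 0.0851
```

```bash
python3 look.py 7 wrist
python3 - <<'E'
from h import *
c=np.load("pics/wrist7.npy",allow_pickle=True).item()
d=manip.camera("wrist")
for th,z in(("sprocket_mid",.064),("platter_top",.045)):
    for r in manip.tip_of(d,th)[:1]: print(th,r,atz(d,r["pixel"],z))
c=manip.camera("scene");save(c,"scene7")
for r in manip.tip_of(c,"small_sprocket_mid")[:2]: print(r,atz(c,r["pixel"],.015))
E
```

```text
14.675 [0.5225 0.2506 0.2622] [[-0.0013 -0.9032 -0.4293]
 [-0.001  -0.4293  0.9032]
 [-1.      0.0016 -0.0003]] [-0.031  -0.524   0.1288] 0.08508947047796657
cam in tool [-0.1236  0.0783 -0.001 ] img axes in tool
 [[-0.001   0.001   1.    ]
 [-0.306  -0.952   0.0006]
 [ 0.952  -0.306   0.0013]]
wrist sprocket_mid [271.3, 185.2] 0.97 [0.5352 0.2542 0.019 ]
   box {'box': [272.1, 180.8, 76.3, 74.7], 'conf': 0.61}
wrist platter_top [50.7, 68.8] 0.46 [0.5172 0.0178 0.045 ]
   box {'box': [274.6, 181.3, 101.5, 103.4], 'conf': 0.9}
sprocket_mid {'pixel': [271.0, 184.5], 'conf': 0.58} [0.52510754 0.24929329 0.064     ]
{'pixel': [289.6, 230.3], 'conf': 0.64} [0.51758135 0.00295603 0.015     ]
```

View pics/wrist7.png

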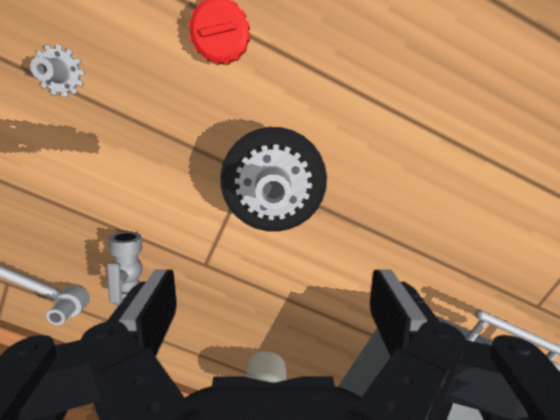

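The sprocket's disc, centred at about (274,182), lies centred on the platter at (274,179), hub up. The small sprocket is at its original place, and the gripper is well clear.

```bash
python3 -c "
from bench import manip
print(manip.sign_off())"
```

```text
the job is handed in; nothing more can be done
None
```

I gripped the larger sprocket by its hub, carried it over, lowered it onto the turntable until the force showed contact, opened the gripper and withdrew straight up. I handed the job in at about 15 s on the robot's clock.

- **Position:** in the last wrist picture the sprocket stands hub up with black rim visible all round it, so no tooth overhangs. It measures about (0.525, 0.249), against a turntable centre of about (0.524, 0.2525), so it is roughly 4 mm off, inside the 16 mm limit.
- **Set-down:** it touched down with the TCP at z = 0.074, as expected. The force rose from -2.6 to +7 N.
- **Release:** with the gripper open and about 0.19 m higher, the force was back near zero.
- **Smaller sprocket:** it was never touched. The last scene picture put it about 9 mm from the first estimate, which is within the spread I saw between cameras at the start (about 14 mm).
- **Checks that disagreed:**
  - The first scene and side estimates of the large sprocket differed by about 13 mm. The wrist camera settled it.
  - In the last wrist picture the point detector mistook the small sprocket for the turntable, at low confidence. The box detector and the picture itself show the turntable correctly.

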